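# Fit a twist-lock moisture canister and close the cover

## Task

Take the orange moisture canister from the wire rack and fit it upright in the open dehumidifier: its two side lugs go down through the two slots of the blue socket; press it down against the spring plate and turn it clockwise (seen from above) to its stop, so that it stays locked down when released. Then lower the dehumidifier's hinged cover gently until it is fully closed. Leave the spray bottle, tape roll, dumbbell and carton where they are.

Things in the scene. Friction and masses are not known exactly. Their poses are not given: they have to be found in the camera images.
- canister: Orange cylinder 50 mm across, 100 mm long, black grip bar on top (128 mm overall), 0.3 kg. Origin: centre of its bottom; z along its axis to the bar. Bottom rim chamfered (40 mm across, 50 from 8 mm up). Two black lugs along +y and -y reach 36 mm from the axis, 12 mm wide, 14 to 24 mm above the bottom. Starts in the rack, axis 28 degrees above level, lugs level; it can stand on its bottom.
- canister_bar (a point): Point on the canister's axis inside the grip bar, 123 mm from the bottom, 5 mm below the bar's top; axes as the canister. The bar is 50 mm long (y), 14 mm thick (x), 28 mm tall. Inside the dehumidifier the tall walls leave room only for a grip on this bar with the tool pointing down.
- rack: Fixed dark wire rack: two rails 28 mm apart slope up to its +x at 28 degrees under the canister; base 150 (x) by 50 (y) mm, highest point 85 mm. Origin: centre of the base's underside. The canister's sides are free for fingers. Its bottom starts 55 mm towards -x from the origin, 46 mm up.
- dehumidifier: Fixed white box open at the top, 150 x 150 mm, walls 6 mm, rim 154 mm high. Origin: centre of its underside; z up, cover hinge on its +y side, socket on its vertical axis. Height of the canister's bottom above the table in it: about 34 mm resting unlocked on the spring plate, 10 mm pressed fully down, 16 mm locked (bar top then 10 mm below the rim).
- socket (a point): Centre of the blue socket's mouth, 54 mm above the table; axes as the dehumidifier. A round 54 mm hole, 14 mm thick, with slots towards +y and -y (21 mm wide at the hole, wider outwards, to 42 mm from the axis). The lugs pass the slots and turn under the lip, clockwise from above, to a stop at about 60 degrees; the other way is blocked.
- plate (a joint): Spring plate under the canister, m: 0 up, 0.024 fully down, 0.018 with the canister locked; the spring gives 3.6 N at the top and 11 N fully down.
- cover (a joint): Cover angle, rad: 0 closed on the rim, growing as it opens (up to 2.1). A stiff hinge: it stays where left; about 3 N at the free edge moves it. A plate 150 x 150 x 8 mm with a blue tab 50 mm wide standing out 11 mm at the free edge. It starts open, leaning back past upright.
- cover_hinge (a point): Middle of the hinge line, on the dehumidifier's +y side at rim height (75 mm from the axis, 154 mm high); the hinge line runs along the dehumidifier's x. Moves with the cover: its y axis points from the free edge to the hinge, z out of the cover's outer face.
- cover_edge (a point): Middle of the cover's free edge, 150 mm from the hinge, on the outer face (the top face when closed); axes as cover_hinge.
- spray_bottle: Bystander: standing green bottle with a white cap, 56 mm diameter, 150 mm tall. Origin: centre of its underside.
- tape_roll: Bystander: cardboard-coloured tape roll lying flat, 96 mm outside, 72 mm hole, 48 mm high. Origin: centre of its underside.
- dumbbell: Bystander: small black dumbbell lying along its y, 150 mm long, heads 60 mm diameter, 1 kg. Origin: under its middle on the table.
- carton: Bystander: small cardboard box 60 (x) x 90 (y) x 45 mm high. Origin: centre of its underside.
There are look-alikes about, which are no part of the job. Of the things like the dehumidifier, leave any that is green; of the rest the smaller one is meant.

How it is judged:
On the way, in this order (a step that is already met when the one before it is completed fails the run):
1. with the cover open, the canister is pressed into the socket and turned clockwise under the lip, so that the spring plate is held down (horizontal distance between canister and dehumidifier below 0.006 m and z of canister in the frame of dehumidifier below 0.021 m and angle between canister's own z axis and vertical below 0.12 rad and angle between the y axis of canister and the y axis of dehumidifier, either way round above 0.7 rad and value of joint plate above 0.013 m and value of joint cover above 0.5 rad), for 0.2 s.
2. the cover is lowered onto the rim (value of joint cover below 0.05 rad), for 0.2 s.
At the end, for the whole second after the job is handed in: The canister is upright (within 0.12 rad), within 6 mm of the socket's axis, its bottom less than 21 mm above the dehumidifier's underside, turned at least 0.7 rad from the slots, the spring plate held down more than 13 mm, at rest; the cover is closed to within 0.05 rad (horizontal distance between canister and dehumidifier below 0.006 m and z of canister in the frame of dehumidifier below 0.021 m and angle between canister's own z axis and vertical below 0.12 rad and angle between the y axis of canister and the y axis of dehumidifier, either way round above 0.7 rad and value of joint plate above 0.013 m and linear speed of canister below 0.02 m/s and value of joint cover below 0.05 rad); the robot touches nothing.
It fails at once if the cover slams: it comes down faster than 2 rad/s within 0.2 rad of closed (value of joint cover below 0.2 rad and velocity of joint cover below -2 rad/s).
It fails at once if a bystander is shifted by more than 30 mm (distance of any of spray_bottle, tape_roll, dumbbell, carton from where it was at the start of the episode above 0.03 m).
It fails at once if the spray bottle is tipped over (angle between spray_bottle's own z axis and vertical above 0.5 rad).
It also fails if it takes over 72 s, if anything falls off the work surface, if the arm or the gripper's body presses on something with over 40 N, if the wrist force passes 120 N, or if a joint passes its speed limit or range.

## Robot

A 7-joint arm with a two-finger parallel gripper is mounted at the origin on the work surface. World frame = base frame: x ahead of the robot, y to its left, z up, the work surface at z = 0. Lengths are in m, angles in rad, forces in N, time in s.
With the tool pointing down it reaches from about 0.4 to 0.75 m from the base axis. Payload 19.5 kg.
Tool frame: the origin (TCP) lies between the finger pads, 19 mm behind the fingertips; this is the grasp point; z points along the fingers, y is the line along which they close (so a half turn about z gives the same grasp; the last joint's range is limited). The gripper opens to 85 mm and grips with 20 to 120 N. Pads are 22 mm wide; open, the fingers measure 114 mm over their backs; the gripper's body (76 mm by 85 mm) begins 54 mm behind the grasp point. The pads swing forward as they close: fully open they stand 13 mm farther back than shut.
Start: joints at [-1.224, 0.707, -0.028, 1.485, 0.022, 0.951, -0.075], TCP at [0.218, 0.532, 0.25] pointing down, gripper open.
Joint ranges: [-2.71, 2.71], [-0.32, 2.16], [-1.57, 1.52], [0, 2.45], [-1.46, 4.6], [0, 2.02], [-2.83, 2.83]. Speed limits (rad/s): [1.89, 1.89, 2.57, 2.57, 3.01, 3.01, 3.01].

## Interface

Orientations are given as a unit quaternion [w, x, y, z].
In Python, from workcell import ctrl, solve_ik, readout, eyes, workorder gives the robot as it stands. The module is installed in compiled form; this text tells all that it offers. Calls block until the motion is done:
- ctrl.move_pose(position, orientation): joint-space move of the TCP to a pose.
- ctrl.move_linear(position, ori=None, max_speed=0.15, threshold=None): straight line of the TCP; ori=None keeps the orientation; max_speed is the mean speed in m/s. With threshold (N) it stops when the force on the tool has changed by that much, and returns True; else False.
- ctrl.move_j(angles): joint-space move.
- ctrl.grip(opening, strength=None): finger opening in m; strength is the grip in N (None keeps the last); returns when the fingers have stopped.
- ctrl.wait(seconds).
- solve_ik(position, orientation): joint angles nearest the present ones, or None.
- readout.sense(): the state.
- eyes.get_image(name): name is "side" or "top"; returns a dict with "img" (400x640x3 uint8, red, green, blue), "fov_y" (degrees; the focal length in pixels is half the picture's height over the tangent of half this angle, whatever the lens; pixels are square), "cx", "cy" (the principal point, pixels), "R" (3x3) and "t" (3): a world point X has camera coordinates R X + t. Camera axes: x right, y down, z forward; pixel columns grow to the right and rows downward; lengths in m; the calibration is good to about 2 mm. A picture is of the moment at which its call begins. There is no depth.
A pose or a line that the arm cannot do raises ctrl.Unreachable and nothing moves.
- workorder.sign_off(): hands the job in; it is judged then, once.
The state is a dict: "time_s": time; "joints": joint angles; "joint_velocities": joint speeds; "tau": joint torques, N m; "position": TCP position; "ee_rot": TCP orientation; "force": force on the tool from outside, world axes, zero at the start; "torque": the same for the moment, N m; "gripper_width": finger opening in m; "finger_force": force on a finger pad.
Only numpy, scipy, OpenCV 4.12 (cv2) and the standard library are available. Lean on these libraries where they do the work, as an engineer would, in place of code of your own. Each camera call takes 0.05 s, during which the arm holds its last target. There are 200 camera calls.

## Working session

There is one attempt and no reset: what is moved stays moved. The work goes in short steps, each a Python script; the robot and the scene stay as the last script left them, time stands still between calls to the robot, and variables do not carry over. Pictures are saved under pics/ and viewed, at most 10 in all, crops included, and the job is handed in when it is done.

```bash
mkdir -p pics
python3 - <<'E'
from workcell import ctrl, readout, eyes
import cv2,numpy as np
for n in("side","top"):
    d=eyes.get_image(n); cv2.imwrite(f"pics/{n}0.png",d["img"][:,:,::-1])
    np.savez(f"{n}.npz",**d)
    print(n,d["fov_y"],d["cx"],d["cy"],np.round(d["R"],3).tolist(),np.round(d["t"],3).tolist(),np.round(-d["R"].T@d["t"],3), [k for k in d])
s=readout.sense(); print(s["time_s"],s["position"],s["ee_rot"],s["force"],s["gripper_width"])
E
```

```text
side 43.97051043828747 326.6460353925532 197.81445334034237 [[0.851, 0.525, 0.006], [0.353, -0.563, -0.747], [-0.389, 0.638, -0.664]] [-0.407, -0.103, 1.851] [ 1.102 -1.026  1.155] ['img', 'fov_y', 'cx', 'cy', 'R', 't']
top 49.95901553663327 319.19412064703965 200.4423267010606 [[-0.027, -0.999, -0.02], [-0.998, 0.028, -0.058], [0.058, 0.018, -0.998]] [-0.005, 0.52, 1.374] [ 0.439 -0.045  1.402] ['img', 'fov_y', 'cx', 'cy', 'R', 't']
0.1 [0.21788856 0.53188843 0.24959277] [-8.88837145e-05  1.93185703e-01  9.81162096e-01 -4.65764357e-04] [-0.12313123 -0.0427397   0.02279371] 0.08511420508798216
```

View pics/side0.png

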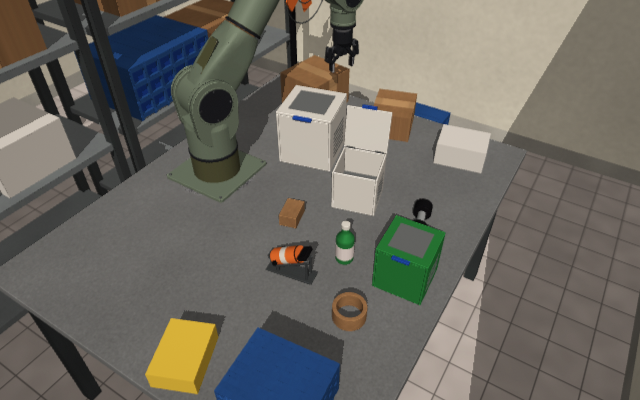

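View pics/top0.png

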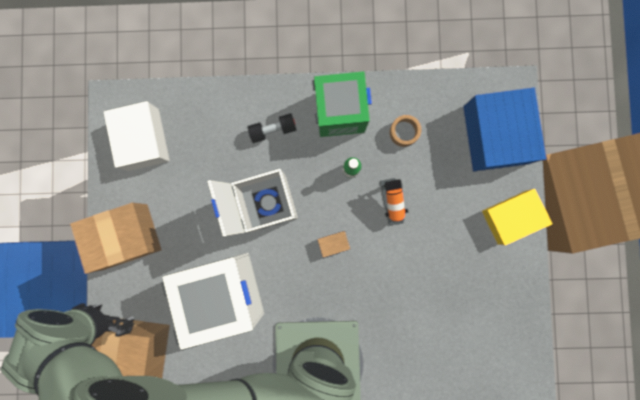

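The look-alikes are the large white closed box (side 312,125), the green box (side 408,258) and the small open white box (side 360,180; top 265,200). By the description I choose the small open white one. The canister is at top (396,203) and side (290,256).

Run:
```python
import cv2,numpy as np
def crop(n,x0,y0,w,h,s):
    im=cv2.imread(f"pics/{n}0.png")[y0:y0+h,x0:x0+w]
    im=cv2.resize(im,None,fx=s,fy=s,interpolation=cv2.INTER_CUBIC)
    for i in range(0,w,10):
        cv2.putText(im,str(x0+i),(i*s,8),0,.3,(0,255,255),1); cv2.line(im,(i*s,10),(i*s,14),(0,255,255),1)
    for i in range(0,h,10):
        cv2.putText(im,str(y0+i),(0,i*s+3),0,.3,(0,255,255),1)
    return im
a=crop("top",200,160,100,80,6); b=crop("side",260,95,140,130,4)
cv2.imwrite("pics/c1.png",a)
c=crop("top",370,170,50,65,6); d=crop("side",255,230,75,65,6)
H=max(c.shape[0],d.shape[0]); o=np.zeros((H,c.shape[1]+d.shape[1],3),np.uint8); o[:c.shape[0],:c.shape[1]]=c; o[:d.shape[0],c.shape[1]:]=d
cv2.imwrite("pics/c2.png",o)
cv2.imwrite("pics/c3.png",crop("side",325,100,75,120,5))
```

```text
(no output)
```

View pics/c1.png

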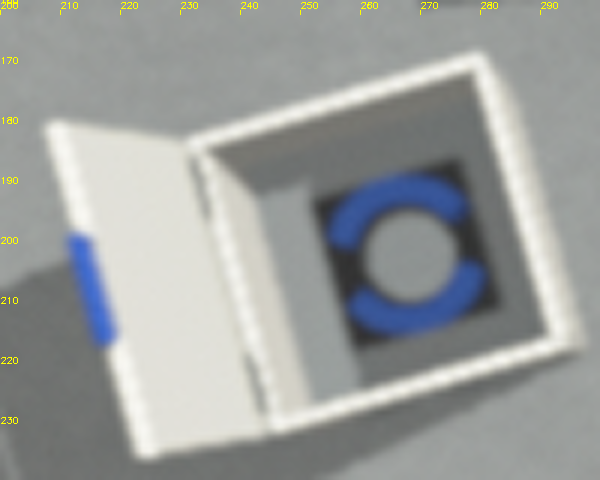

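View pics/c2.png

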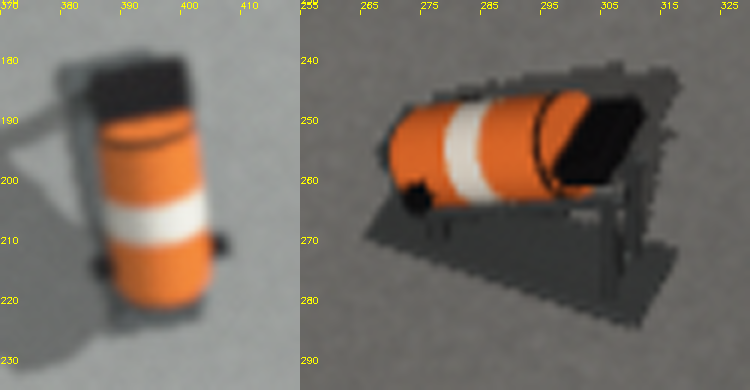

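View pics/c3.png

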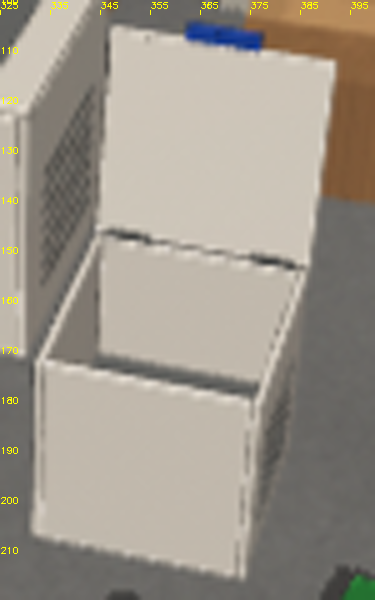

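The top crop shows the box rim corners at (231.7,183.7), (280.3,169.2), (292.5,216.7) and (245.3,232), with the hole at (268.5,202.7). The cover's free edge runs from (208,180.8) to (224.7,235.8). The choice is confirmed: small, white, open, with a blue socket. The canister lugs are at top (385.3,214.5) and (408,210.8), with the bar around (393,185).

```bash
cat > h.py <<'E'
import numpy as np
from scipy.optimize import least_squares
from scipy.spatial.transform import Rotation as Ro
C={n:dict(np.load(n+".npz")) for n in("side","top")}
def proj(n,X):
    d=C[n]; f=200/np.tan(np.radians(d["fov_y"]/2)); p=np.atleast_2d(X)@d["R"].T+d["t"]
    return np.c_[d["cx"]+f*p[:,0]/p[:,2], d["cy"]+f*p[:,1]/p[:,2]]
def quat(R): q=Ro.from_matrix(R).as_quat(); return q[[3,0,1,2]]
E
python3 - <<'E'
from h import *
a,H=.075,.154
top=[((a,a,H),(231.7,183.7)),((a,-a,H),(280.3,169.2)),((-a,-a,H),(292.5,216.7)),((-a,a,H),(245.3,232)),((0,0,.054),(268.5,202.7))]
side=[((-a,-a,H),(333,172)),((a,-a,H),(376,180.4)),((a,a,H),(386.6,153.6)),((-a,a,H),(344.6,147)),((-a,-a,0),(331.6,207)),((a,-a,0),(373.6,215.4))]
ct=[(1,(208,180.8)),(-1,(224.7,235.8))]; cs=[(-1,(347,105)),(1,(391.6,112.4))]
def W(p,X): return Ro.from_euler('z',p[2]).apply(np.atleast_2d(X))+[p[0],p[1],0]
def res(p):
    r=[]
    for n,L in(("top",top),("side",side)):
        r.append(proj(n,W(p,[l[0] for l in L]))-[l[1] for l in L])
    for n,L in(("top",ct),("side",cs)):
        r.append(proj(n,W(p,[(l[0]*a,a-.15*np.cos(p[3]),H+.15*np.sin(p[3])) for l in L]))-[l[1] for l in L])
    return np.vstack(r).ravel()
s=least_squares(res,[.4,.1,.2,1.8],loss="soft_l1"); print("dehum",s.x); print(res(s.x).reshape(-1,2).round(1).tolist())
th=np.radians(28)
# canister: bottom (-.055,0,.046) in rack, axis z
Rc=np.c_[[np.sin(th),0,-np.cos(th)],[0,1,0],[np.cos(th),0,np.sin(th)]]
def cw(p,X): return Ro.from_euler('z',p[2]).apply(np.atleast_2d(X)@Rc.T+[-.055,0,.046])+[p[0],p[1],0]
ctop=[((0,.036,.019),(385.8,214.5)),((0,-.036,.019),(407.5,210.8)),((-.007,0,.114),(393.2,184.9))]
cside=[((0,-.036,.019),(274.7,263.2)),((0,0,.114),(304.7,253.7))]
def r2(p): return np.vstack([proj("top",cw(p,[l[0] for l in ctop]))-[l[1] for l in ctop],proj("side",cw(p,[l[0] for l in cside]))-[l[1] for l in cside]]).ravel()
s2=least_squares(r2,[.4,-.2,0],loss="soft_l1"); print("rack",s2.x); print(r2(s2.x).reshape(-1,2).round(1).tolist())
print("bottom",cw(s2.x,[0,0,0]),"mid",cw(s2.x,[0,0,.06]),"bar",cw(s2.x,[0,0,.123]))
E
```

```text
dehum [0.51690928 0.14284927 0.26465254 1.74470299]
[[-0.8, -0.6], [-0.4, -0.8], [2.0, 0.7], [-0.2, 0.3], [-1.1, -0.6], [-1.5, 0.1], [1.0, 0.4], [-0.2, 0.1], [-1.0, -0.9], [-0.6, 0.2], [0.1, 0.5], [0.5, -0.4], [-0.3, 0.4], [-0.1, -0.0], [0.3, -0.2]]
rack [ 0.51157637 -0.25400441  0.15786738]
[[-1.0, -0.2], [-0.1, -0.8], [0.4, 0.5], [-0.9, 0.6], [0.2, -0.4]]
bottom [[ 0.4572603  -0.26265109  0.046     ]] mid [[ 0.50957838 -0.25432247  0.07416829]] bar [[ 0.56451236 -0.24557742  0.103745  ]]
```

```bash
cat >> h.py <<'E'
def tool(z,y):
    z=np.array(z,float);z/=np.linalg.norm(z); y=np.array(y,float); y-=z*(y@z); y/=np.linalg.norm(y)
    return quat(np.c_[np.cross(y,z),y,z])
def down(yaw): # tool pointing down, y axis at world yaw
    return tool([0,0,-1],[np.cos(yaw),np.sin(yaw),0])
D=np.array([0.5169,0.1428]); DY=0.2647
RK=np.array([0.5116,-0.2540]); RY=0.1579
ax=np.array([np.cos(RY)*np.cos(.4887),np.sin(RY)*np.cos(.4887),np.sin(.4887)])
bot=np.array([0.4573,-0.2627,0.046])
E
python3 - <<'E'
from h import *
from workcell import solve_ik
S=0.07; g=bot+S*ax; print("grasp",g)
for sgn in(1,-1):
    for tilt in (0,-.2,.2): # forward lean
        z=[np.cos(RY)*np.sin(tilt),np.sin(RY)*np.sin(tilt),-np.cos(tilt)]
        q=solve_ik(g,tool(z,sgn*np.array([-np.sin(RY),np.cos(RY),0])))
        print("grasp",sgn,tilt,None if q is None else np.round(q,2))
        for px,py,az in((.48,-.38,-.5),(.5,-.3,-.3),(.55,-.38,-.5),(.6,-.4,-.5)):
            t2=tilt+np.radians(62)
            z2=[np.cos(az)*np.sin(t2),np.sin(az)*np.sin(t2),-np.cos(t2)]
            q=solve_ik([px,py,S+.01],tool(z2,sgn*np.array([-np.sin(az),np.cos(az),0])))
            print("  stand",px,py,az,None if q is None else np.round(q,2))
for k in range(2):
    for dz in(.35,.135):
        for turn in(0,-1.05,-1.2):
            q=solve_ik([*D,dz],down(DY+turn+k*np.pi)); print("ins",k,dz,turn,None if q is None else np.round(q,2))
E
```

```text
grasp [ 0.51833719 -0.25298132  0.07886349]
grasp 1 0 [ 0.63  0.98 -0.47  1.63  0.63  0.68  1.57]
  stand 0.48 -0.38 -0.5 [ 1.33  1.67 -1.35  2.35  2.88  1.5  -0.06]
  stand 0.5 -0.3 -0.3 [ 1.25  1.69 -1.35  2.42  2.9   1.48 -0.01]
  stand 0.55 -0.38 -0.5 [ 1.23  1.64 -1.35  2.17  2.85  1.41 -0.08]
  stand 0.6 -0.4 -0.5 [ 1.19  1.62 -1.35  1.99  2.82  1.27 -0.05]
grasp 1 -0.2 [ 0.53  1.03 -0.38  1.44  0.51  0.96  1.67]
  stand 0.48 -0.38 -0.5 [ 1.3   1.51 -1.35  2.27  2.57  1.36 -0.1 ]
  stand 0.5 -0.3 -0.3 [ 1.21  1.52 -1.35  2.36  2.59  1.35 -0.08]
  stand 0.55 -0.38 -0.5 [ 1.2   1.5  -1.35  2.09  2.53  1.28 -0.06]
  stand 0.6 -0.4 -0.5 [ 1.16  1.49 -1.35  1.91  2.49  1.17  0.02]
grasp 1 0.2 [ 0.77  0.98 -0.6   1.8   0.97  0.46  1.29]
  stand 0.48 -0.38 -0.5 [ 1.38  1.85 -1.35  2.35  3.2   1.51  0.07]
  stand 0.5 -0.3 -0.3 [ 1.32  1.88 -1.35  2.42  3.2   1.46  0.13]
  stand 0.55 -0.38 -0.5 [ 0.08  1.75  1.07  2.22  3.06  1.8  -2.78]
  stand 0.6 -0.4 -0.5 [ 0.06  1.69  1.07  2.05  3.1   1.59 -2.75]
grasp -1 0 [ 0.24  0.98  0.31  1.64 -0.47  0.6  -0.59]
  stand 0.48 -0.38 -0.5 [ 1.22
[... 892 characters left out ...]
44  0.55  0.22  1.45 -0.12  1.15  0.06]
ins 0 0.35 -1.05 [-0.59  0.59  0.51  1.45 -0.3   1.18 -0.83]
ins 0 0.35 -1.2 [-0.61  0.6   0.56  1.45 -0.33  1.18 -0.94]
ins 0 0.135 0 [-0.37  0.82  0.07  1.76 -0.1   0.57  0.03]
ins 0 0.135 -1.05 [-0.48  0.84  0.29  1.76 -0.39  0.6  -0.74]
ins 0 0.135 -1.2 [-0.5   0.84  0.32  1.76 -0.43  0.6  -0.85]
ins 1 0.35 0 [ 0.05  0.62 -0.75  1.43  0.43  1.26  2.67]
ins 1 0.35 -1.05 [-0.1   0.57 -0.42  1.44  0.24  1.19  1.8 ]
ins 1 0.35 -1.2 [-0.13  0.56 -0.38  1.44  0.21  1.18  1.67]
ins 1 0.135 0 [ 0.03  0.9  -0.71  1.75  0.79  0.81  2.34]
ins 1 0.135 -1.05 [-0.12  0.84 -0.41  1.75  0.5   0.66  1.55]
ins 1 0.135 -1.2 [-0.14  0.83 -0.37  1.75  0.46  0.64  1.44]
```

```bash
cat >> h.py <<'E'
TILT=-.15; S=.07; G=bot+S*ax
ry=np.array([-np.sin(RY),np.cos(RY),0])
GQ=tool([np.cos(RY)*np.sin(TILT),np.sin(RY)*np.sin(TILT),-np.cos(TILT)],ry)
def st(m=""):
    from workcell import readout
    s=readout.sense(); print(m,"t",round(s["time_s"],1),"p",np.round(s["position"],4),"F",np.round(s["force"],1),"w",round(s["gripper_width"],4),"ff",np.round(s["finger_force"],1),"j",np.round(s["joints"],2)); return s
E
python3 - <<'E'
from h import *
from workcell import ctrl,solve_ik,readout
p=readout.sense()
ctrl.move_pose([.218,.532,.42],p["ee_rot"]); st("up")
ctrl.move_pose([G[0],G[1],.40],GQ); st("over")
ctrl.move_linear(G+[0,0,.06],max_speed=.25)
print(ctrl.move_linear(G,max_speed=.1,threshold=12)); st("at")
ctrl.grip(.04,40); s=st("grip")
ctrl.move_linear(G+[0,0,.06],max_speed=.1); st("lift")
ctrl.move_linear(G+[0,0,.26],max_speed=.25); s=st("lifted")
j0=np.array(s["joints"])
t2=TILT+np.radians(62)
out=[]
for z in(.08,):
 for px,py in((.48,-.38),(.55,-.38),(.6,-.4),(.45,-.42),(.5,-.3),(.4,-.4),(.55,-.02),(.5,-.1)):
  for az in np.arange(-3.1,3.1,.26):
    q=solve_ik([px,py,z],tool([np.cos(az)*np.sin(t2),np.sin(az)*np.sin(t2),-np.cos(t2)],[-np.sin(az),np.cos(az),0]))
    if q is not None: out.append((np.abs(q-j0).max(),px,py,round(az,2),np.round(q,2)))
out.sort(key=lambda o:o[0])
for o in out[:12]: print(o)
E
```

```text
up t 0.8 p [0.2179 0.5319 0.4196] F [-0.2 -0.1 -0.4] w 0.0854 ff 0.0 j [-1.23  0.58 -0.02  1.12  0.01  1.44 -0.06]
over t 3.8 p [ 0.5186 -0.2524  0.4   ] F [-1.   0.4  0.4] w 0.0854 ff 0.0 j [ 0.23  0.69  0.33  1.02 -0.12  1.58  2.24]
False
at t 5.7 p [ 0.5186 -0.2531  0.0794] F [ 0.1 -0.9  0.7] w 0.0855 ff 0.0 j [ 0.24  1.01  0.25  1.5  -0.19  0.78  2.27]
grip t 6.1 p [ 0.5186 -0.2531  0.0796] F [-1.7  0.8  8. ] w 0.0492 ff 40.3 j [ 0.24  1.01  0.25  1.5  -0.19  0.78  2.27]
lift t 6.9 p [ 0.5182 -0.2528  0.1384] F [-0.4 -0.7 -4.9] w 0.0493 ff 41.9 j [ 0.23  0.93  0.27  1.47 -0.18  0.9   2.26]
lifted t 7.8 p [ 0.5181 -0.2528  0.3376] F [-0.5 -0.6 -3.8] w 0.049 ff 42.0 j [ 0.22  0.72  0.33  1.18 -0.13  1.39  2.24]
(np.float64(1.3916197849240193), 0.48, -0.38, np.float64(0.28), array([ 1.46,  1.32, -0.97,  1.86,  0.27,  0.  ,  2.77]))
(np.float64(1.4040463381881394), 0.6, -0.4, np.float64(-1.54), array([-0.22,  1.54,  1.24,  1.5 , -0.91,  0.39,  0.84]))
(np.float64(1.4199618466708765), 0.4, -0.4, np.float64(0.28), array([ 1.64,  1.33, -1.  ,  1.91,  0.32,  0.08,  2.82]))
(np.float64(1.
[... 377 characters left out ...]
496), 0.5, -0.3, np.float64(0.54), array([ 1.42,  1.4 , -1.14,  1.84,  0.89,  0.23,  2.28]))
(np.float64(1.4692185933749182), 0.45, -0.42, np.float64(0.28), array([ 1.6 ,  1.41, -1.14,  1.78,  0.91,  0.23,  2.23]))
(np.float64(1.4704238716391367), 0.6, -0.4, np.float64(0.28), array([ 1.31,  1.42, -1.14,  1.54,  0.98,  0.25,  2.05]))
(np.float64(1.4758144281554293), 0.55, -0.02, np.float64(1.06), array([ 0.96,  1.41, -1.15,  1.94,  1.09,  0.21,  2.1 ]))
(np.float64(1.5166599722541747), 0.48, -0.38, np.float64(-1.8), array([-0.26,  1.54,  1.24,  1.74, -0.91,  0.42,  0.73]))
(np.float64(1.5291211213781668), 0.55, -0.38, np.float64(0.28), array([ 1.4 ,  1.41, -1.15,  1.72,  1.4 ,  0.21,  1.64]))
```

Run:
```python
from h import *
from workcell import ctrl,solve_ik,readout
t2=TILT+np.radians(62)
for px,py in((.5,-.38),(.56,-.38)):
 for az in(.4,.54,.7,.85):
  for z in(.32,.25,.16,.075):
    q=solve_ik([px,py,z],tool([np.cos(az)*np.sin(t2),np.sin(az)*np.sin(t2),-np.cos(t2)],[-np.sin(az),np.cos(az),0]))
    print(px,az,z,None if q is None else np.round(q,2))
```

```text
0.5 0.4 0.32 [ 1.48  0.94 -1.13  1.62 -0.05  0.53  2.8 ]
0.5 0.4 0.25 [ 1.48  1.07 -1.13  1.69  0.1   0.41  2.76]
0.5 0.4 0.16 [ 1.48  1.24 -1.13  1.73  0.4   0.3   2.61]
0.5 0.4 0.075 [ 1.48  1.42 -1.14  1.72  0.75  0.27  2.4 ]
0.5 0.54 0.32 [ 1.51  1.08 -1.35  1.5   0.28  0.76  2.62]
0.5 0.54 0.25 [ 1.51  1.2  -1.35  1.57  0.43  0.67  2.57]
0.5 0.54 0.16 [ 1.51  1.37 -1.35  1.61  0.65  0.61  2.5 ]
0.5 0.54 0.075 [ 1.46  1.42 -1.13  1.59  0.42  0.45  2.81]
0.5 0.7 0.32 [ 1.46  1.12 -1.35  1.35  0.23  0.97  2.77]
0.5 0.7 0.25 [ 1.46  1.21 -1.31  1.42  0.29  0.87  2.81]
0.5 0.7 0.16 [ 1.47  1.38 -1.35  1.46  0.5   0.81  2.75]
0.5 0.7 0.075 [ 1.47  1.54 -1.35  1.44  0.64  0.79  2.76]
0.5 0.85 0.32 [ 0.65  1.03  0.86  1.23 -1.4   1.9  -2.33]
0.5 0.85 0.25 [ 0.65  1.12  0.86  1.3  -1.43  1.86 -2.2 ]
0.5 0.85 0.16 [ 0.71  1.19  0.63  1.34 -1.37  1.65 -2.11]
0.5 0.85 0.075 [ 0.71  1.33  0.63  1.33 -1.44  1.61 -2.01]
0.56 0.4 0.32 [ 1.37  0.98 -1.13  1.5   0.06  0.55  2.67]
0.56 0.4 0.25 [ 1.37  1.1  -1.13  1.56  0.19  0.44  2.64]
0.56 0.4 0.16 [ 1.37  1.26 -1.13  1.6   0.43  0.34  2.54]
0.56 0.4 0.075 [ 1.37  1.42 -1.14  1.59  0.69  0.29  2.43]
0.56 0.54 0.32 [ 1.34  1.03 -1.14  1.37  0.04  0.75  2.79]
0.56 0.54 0.25 [ 1.35  1.13 -1.13  1.44  0.11  0.64  2.82]
0.56 0.54 0.16 [ 1.35  1.28 -1.13  1.48  0.25  0.54  2.81]
0.56 0.54 0.075 [ 1.35  1.43 -1.13  1.46  0.4   0.48  2.8 ]
0.56 0.7 0.32 [ 1.34  1.15 -1.35  1.2   0.27  1.01  2.73]
0.56 0.7 0.25 [ 1.35  1.25 -1.35  1.27  0.37  0.92  2.74]
0.56 0.7 0.16 [ 1.35  1.4  -1.35  1.32  0.5   0.85  2.75]
0.56 0.7 0.075 [ 1.35  1.54 -1.35  1.3   0.61  0.81  2.77]
0.56 0.85 0.32 [ 0.68  1.02  0.63  1.06 -1.34  1.75 -2.52]
0.56 0.85 0.25 [ 0.67  1.1   0.63  1.14 -1.37  1.7  -2.4 ]
0.56 0.85 0.16 [ 0.66  1.23  0.63  1.18 -1.43  1.64 -2.26]
0.56 0.85 0.075 [ 0.74  1.31  0.41  1.17 -1.33  1.45 -2.21]
```

Run:
```python
from h import *
from workcell import ctrl,solve_ik,readout,eyes
import cv2
t2=TILT+np.radians(62); az=.4
zd=np.array([np.cos(az)*np.sin(t2),np.sin(az)*np.sin(t2),-np.cos(t2)])
q=tool(zd,[-np.sin(az),np.cos(az),0])
ctrl.move_pose([.54,-.38,.32],q); st("above")
ctrl.move_linear([.54,-.38,.10],max_speed=.2); st("low")
a=eyes.get_image("side")["img"][150:350,230:430,::-1]; b=eyes.get_image("top")["img"][100:300,330:530,::-1]
cv2.imwrite("pics/s1.png",cv2.resize(np.hstack([a,b]),None,fx=2,fy=2,interpolation=cv2.INTER_CUBIC))
print(ctrl.move_linear([.54,-.38,.064],max_speed=.03,threshold=5)); st("touch")
```

```text
above t 9.6 p [ 0.5403 -0.3793  0.3195] F [-0.4  0.3 -2.3] w 0.0487 ff 42.1 j [ 1.4   0.97 -1.13  1.54  0.03  0.54  2.71]
low t 10.8 p [ 0.5403 -0.3802  0.1011] F [-0.5 -0.4 -2.8] w 0.0491 ff 42.1 j [ 1.38  1.32 -1.04  1.64  0.27  0.24  2.78]
True
touch t 11.8 p [ 0.5403 -0.3799  0.0712] F [-3.2 -1.3  8.2] w 0.0487 ff 42.6 j [ 1.37  1.38 -1.03  1.63  0.31  0.22  2.78]
```

View pics/s1.png

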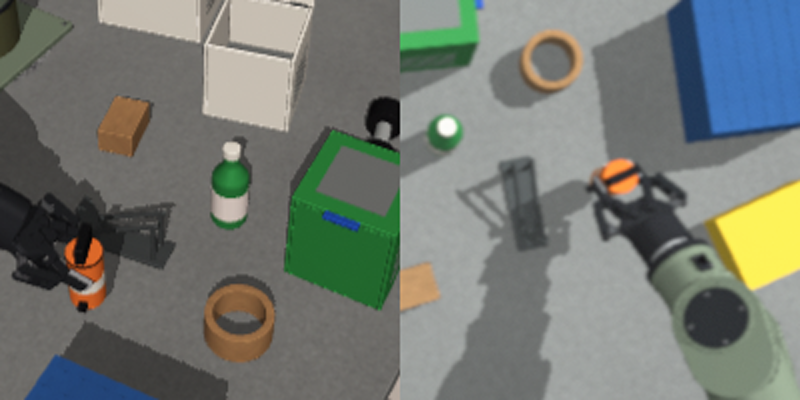

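The canister is upright in the fingers (side crop 85,270; top 620,175) and has touched the table. Next: release, back off and measure.

Run:
```python
from h import *
from workcell import ctrl,solve_ik,readout,eyes
import cv2
t2=TILT+np.radians(62); az=.4
zd=np.array([np.cos(az)*np.sin(t2),np.sin(az)*np.sin(t2),-np.cos(t2)])
P=np.array(readout.sense()["position"])
ctrl.grip(.085); ctrl.wait(.2)
ctrl.move_linear(P-.12*zd,max_speed=.15); st("back")
ctrl.move_linear(P-.12*zd+[0,0,.2],max_speed=.3); st("up")
for n in("top","side"):
    im=eyes.get_image(n)["img"]; cv2.imwrite(f"pics/{n}2.png",im[:,:,::-1])
    u,v=proj(n,[.54,-.38,.1])[0].round().astype(int)
    hsv=cv2.cvtColor(im,cv2.COLOR_RGB2HSV)
    m=cv2.inRange(hsv,(3,170,120),(14,255,255)); w=np.zeros_like(m); w[v-25:v+25,u-25:u+25]=1
    ys,xs=np.nonzero(m*w); print(n,(u,v),"orange",xs.min(),xs.max(),ys.min(),ys.max(),xs.mean(),ys.mean())
    c=im[v-25:v+25,u-25:u+25,::-1]; globals()[n]=cv2.resize(c,None,fx=8,fy=8,interpolation=cv2.INTER_CUBIC)
    print("pred bar top",proj(n,[.54,-.38,.128]),"crop origin",u-25,v-25)
cv2.imwrite("pics/s2.png",np.hstack([top,side]))
```

```text
back t 13.4 p [ 0.452  -0.4168  0.1423] F [-0.5 -0.7 -0.1] w 0.085 ff 0.0 j [ 1.58  1.28 -1.13  1.69  0.31  0.4   2.79]
up t 14.2 p [ 0.4516 -0.417   0.342 ] F [0.7 0.2 1.2] w 0.0849 ff 0.0 j [ 1.62  0.99 -1.29  1.55  0.15  0.69  2.67]
top (np.int64(437), np.int64(189)) orange 428 444 181 196 435.7289719626168 188.82242990654206
pred bar top [[439.8231632  187.92380818]] crop origin 412 164
side (np.int64(272), np.int64(282)) orange 263 282 276 306 273.36482084690556 291.48208469055373
pred bar top [[271.61957996 275.46007589]] crop origin 247 257
```

View pics/s2.png

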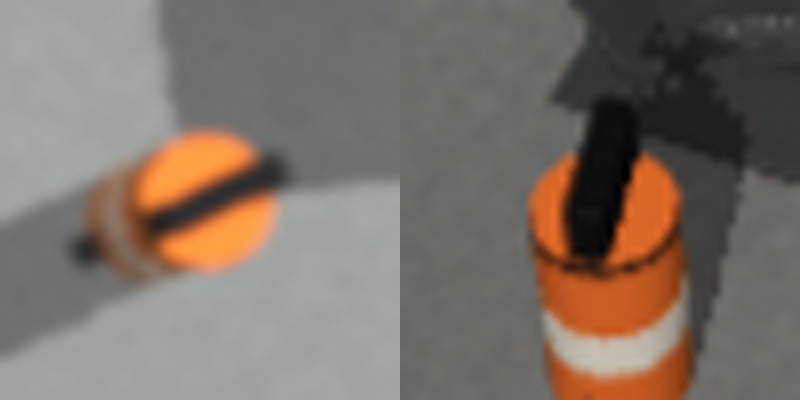

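The canister stands free. Its disc centre is at top (437.6,189) as predicted, and the bar angle of about 2.0 rad matches. Now I refine the socket position from the blue ring and grip the bar.

Run:
```python
from h import *
from workcell import ctrl,solve_ik,readout,eyes
import cv2
print("disc pred",proj("top",[.54,-.38,.1]),proj("side",[.54,-.38,.1]))
im=C["top"]["img"]; hsv=cv2.cvtColor(im,cv2.COLOR_RGB2HSV)
m=cv2.inRange(hsv,(100,110,60),(130,255,255)); w=np.zeros_like(m); w[180:225,245:290]=1; m=m*w
ys,xs=np.nonzero(m); print("blue",len(xs),xs.mean(),ys.mean(),xs.min(),xs.max(),ys.min(),ys.max())
c=cv2.minEnclosingCircle(np.c_[xs,ys].astype(np.float32)); print("circ",c)
# ray at z=.054
def at(u,v,z):
    return least_squares(lambda p:proj("top",[p[0],p[1],z])[0]-[u,v],[.5,.1]).x
print("socket from centroid",at(xs.mean(),ys.mean(),.054),"circle",at(*c[0],.054))
# gap directions
P=np.array([at(x,y,.054) for x,y in zip(xs,ys)])-at(*c[0],.054)
a=np.arctan2(P[:,1],P[:,0])%np.pi; s2=np.angle(np.mean(np.exp(2j*a)))/2
print("ring mean dir (should be dehum x yaw)",s2, "rmax",np.hypot(*P.T).max())
# grip
ctrl.move_pose([.54,-.38,.30],down(.4)); st()
ctrl.move_linear([.54,-.38,.18],max_speed=.2)
print(ctrl.move_linear([.54,-.38,.127],max_speed=.06,threshold=6)); st("at bar")
ctrl.grip(.01,100); ctrl.wait(.2); st("grip")
```

```text
disc pred [[437.40849018 188.72838157]] [[272.32186999 282.1586511 ]]
blue 262 267.2251908396947 201.54580152671755 255 280 189 215
circ ((267.2023010253906, 201.9580078125), 13.755220413208008)
socket from centroid [0.51859741 0.14326453] circle [0.51729865 0.14336334]
ring mean dir (should be dehum x yaw) 0.24153918527382695 rmax 0.043635819042446705
 t 16.0 p [ 0.5393 -0.3805  0.2992] F [-0.9 -0.5  0.5] w 0.0851 ff 0.0 j [ 0.48  0.83  0.24  1.03 -0.18  1.3   1.09]
False
at bar t 17.8 p [ 0.5401 -0.3801  0.1274] F [0.1 0.1 0. ] w 0.0851 ff 0.0 j [ 0.48  1.    0.2   1.27 -0.21  0.89  1.13]
grip t 18.6 p [ 0.5402 -0.3801  0.1273] F [0.2 0.4 6.1] w 0.0118 ff 91.2 j [ 0.48  1.    0.2   1.27 -0.21  0.89  1.13]
```

```bash
cat >> h.py <<'E'
SK=np.array([.5178,.1432]); SY=.258
E
python3 - <<'E'
from h import *
from workcell import ctrl,solve_ik,readout,eyes
ctrl.move_linear([.54,-.38,.38],max_speed=.25); st("lift")
ctrl.move_pose([*SK,.38],down(SY)); st("over")
ctrl.move_linear([*SK,.21],max_speed=.15); st("in")
for z in(.185,.172,.164,.158,.150):
    h=ctrl.move_linear([*SK,z],max_speed=.04,threshold=12); s=st(f"z{z} {h}")
    if h: break
E
```

```text
lift t 19.8 p [ 0.5398 -0.3798  0.3789] F [-1.1  1.3 -3.7] w 0.0118 ff 90.5 j [ 0.49  0.8   0.25  0.82 -0.18  1.54  1.07]
over t 21.7 p [0.5182 0.1423 0.38  ] F [ 0.7  0.4 -3.2] w 0.0119 ff 90.5 j [-0.49  0.54  0.32  1.38 -0.17  1.25  0.09]
in t 23.0 p [0.5181 0.1432 0.2106] F [-0.3  0.6 -2.9] w 0.0119 ff 90.5 j [-0.46  0.72  0.25  1.68 -0.24  0.77  0.16]
z0.185 False t 23.8 p [0.5179 0.1432 0.1851] F [-0.2 -0.1 -2.3] w 0.0123 ff 90.5 j [-0.46  0.75  0.24  1.71 -0.25  0.71  0.17]
z0.172 False t 24.2 p [0.5178 0.1432 0.1719] F [-0.4 -0.6 -2.6] w 0.0115 ff 90.5 j [-0.45  0.77  0.23  1.73 -0.26  0.67  0.18]
z0.164 False t 24.6 p [0.5177 0.1431 0.1638] F [ 0.6 -1.  -3.6] w 0.012 ff 90.5 j [-0.45  0.79  0.23  1.73 -0.26  0.65  0.18]
z0.158 False t 24.9 p [0.5179 0.1432 0.1579] F [-1.1  0.   0.4] w 0.012 ff 91.1 j [-0.45  0.79  0.22  1.74 -0.27  0.64  0.18]
z0.15 False t 25.2 p [0.5179 0.1432 0.1499] F [-0.4  0.2  3.8] w 0.0124 ff 91.4 j [-0.44  0.81  0.22  1.75 -0.27  0.62  0.19]
```

The plate started to resist at the expected height (TCP about 0.160), with no jamming. Now press and turn.

Run:
```python
from h import *
from workcell import ctrl,solve_ik,readout,eyes
print(ctrl.move_linear([*SK,.1375],max_speed=.04,threshold=25)); s=st("pressed")
j=np.array(s["joints"]); t0=np.array(s["torque"]); tot=0
for d in(.2,.4,.6,.75,.85,.92,.98,1.03,1.08):
    q=j.copy(); q[6]-=d; ctrl.move_j(q)
    s=readout.sense(); R=Ro.from_quat(np.array(s["ee_rot"])[[1,2,3,0]]).as_matrix()
    dt=np.array(s["torque"])-t0
    print(d,"yaw y",round(np.arctan2(R[1,1],R[0,1]),3),np.round(s["position"],4),"F",np.round(s["force"],1),"T",np.round(dt,2),"w",round(s["gripper_width"],4))
    if abs(dt[2])>1.2: break
```

```text
False
pressed t 25.7 p [0.518  0.1432 0.1377] F [-0.7  0.5  7.5] w 0.0117 ff 91.9 j [-0.44  0.83  0.21  1.76 -0.28  0.59  0.19]
0.2 yaw y 0.057 [0.5181 0.1432 0.1379] F [-0.5 -0.6  6.9] T [ 0.09  0.01 -0.11] w 0.0122
0.4 yaw y -0.143 [0.5182 0.1433 0.1379] F [ 0.7 -0.7  6.5] T [ 0.01 -0.01 -0.17] w 0.0118
0.6 yaw y -0.343 [0.5182 0.1432 0.1379] F [-0.6 -0.8  7.3] T [ 0.02 -0.   -0.13] w 0.0119
0.75 yaw y -0.493 [0.5182 0.1432 0.1379] F [-0.7 -0.6  7.6] T [ 0.09 -0.03 -0.18] w 0.0121
0.85 yaw y -0.593 [0.5182 0.1432 0.1379] F [-1.1 -0.3  7.5] T [-0.02  0.   -0.17] w 0.0117
0.92 yaw y -0.663 [0.5182 0.1432 0.1379] F [-0.2 -0.3  6.2] T [ 0.05 -0.05 -0.17] w 0.012
0.98 yaw y -0.723 [0.5182 0.1432 0.138 ] F [ 0.2 -0.5  7.4] T [ 0.05 -0.01 -0.18] w 0.0117
1.03 yaw y -0.773 [0.5182 0.1433 0.1379] F [-0.2 -0.3  6.9] T [ 0.08  0.03 -0.13] w 0.0123
1.08 yaw y -0.822 [0.5179 0.1437 0.1379] F [-2.4  2.3  7.7] T [0.61 0.33 0.23] w 0.0117
```

Run:
```python
from h import *
from workcell import ctrl,solve_ik,readout,eyes
import cv2
P=readout.sense()["position"]
ctrl.move_linear([P[0],P[1],.1425],max_speed=.03); st("eased")
ctrl.grip(.045); ctrl.wait(.2); st("open")
ctrl.move_linear([P[0],P[1],.22],max_speed=.12); st("up")
ctrl.move_linear([P[0],P[1],.42],max_speed=.3)
# to behind the cover, high
c,s=np.cos(SY),np.sin(SY)
B=SK+np.array([-s,c])*.17
ctrl.grip(0.0,60); ctrl.move_pose([*B,.42],down(SY)); st("behind")
a=[]
for n,(u,v) in(("top",(255,200)),("side",(360,160))):
    im=eyes.get_image(n)["img"]; a.append(cv2.resize(im[v-50:v+50,u-50:u+50,::-1],None,fx=4,fy=4,interpolation=cv2.INTER_CUBIC))
cv2.imwrite("pics/s3.png",np.hstack(a))
```

```text
eased t 28.5 p [0.5179 0.1439 0.143 ] F [-2.1  0.7 10.9] w 0.0119 ff 92.5 j [-0.44  0.82  0.21  1.75 -0.27  0.6  -0.89]
open t 29.1 p [0.5179 0.1437 0.1425] F [ 0.5 -0.8 -0. ] w 0.0448 ff 0.0 j [-0.44  0.82  0.21  1.75 -0.27  0.6  -0.89]
up t 29.9 p [0.5176 0.1437 0.2194] F [-0.6 -0.2 -0.7] w 0.0451 ff 0.0 j [-0.47  0.71  0.26  1.67 -0.24  0.8  -0.92]
behind t 31.9 p [0.4746 0.3072 0.42  ] F [ 0.3 -1.1  0.6] w -0.0002 ff 0.0 j [-0.65  0.56  0.03  1.16 -0.02  1.42 -0.36]
```

View pics/s3.png

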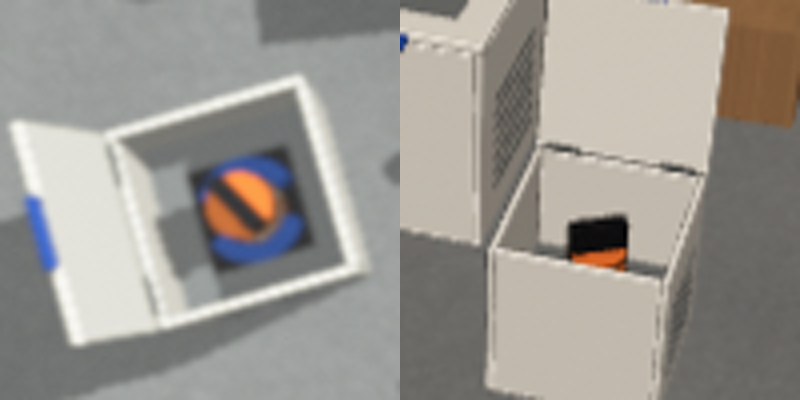

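The bar now lies at about 44°, as expected for a turned canister (top crop 238,205). I check its height numerically, then close the cover along its arc.

Run:
```python
from h import *
from workcell import ctrl,solve_ik,readout,eyes
for z in(.144,.162): print("bar top pred",z,proj("top",[*SK,z]).round(1),proj("side",[*SK,z]).round(1),"obs top (264.5,201.2) side (359.5,165.5)")
c,s=np.cos(SY),np.sin(SY)
def P(yp,z): return np.array([*(SK+np.array([-s,c])*yp),z])
def path(th,r=.135,h0=.008,extra=0):
    d=.011*np.sin(th)+h0+extra
    return P(.075-r*np.cos(th)+d*np.sin(th), .154+r*np.sin(th)+d*np.cos(th)+.019)
a=path(1.75,extra=.02)
ctrl.move_linear(P(.17,a[2]),max_speed=.15); st("low")
for th in np.arange(1.75,.14,-.16):
    h=ctrl.move_linear(path(th),max_speed=.06,threshold=25); S=st(f"th {th:.2f} {h}")
    if h: break
```

```text
bar top pred 0.144 [[263.  200.1]] [[359.7 165.1]] obs top (264.5,201.2) side (359.5,165.5)
bar top pred 0.162 [[262.  199.8]] [[360.  160.8]] obs top (264.5,201.2) side (359.5,165.5)
low t 33.0 p [0.4747 0.3076 0.2997] F [ 1.2 -0.   0. ] w 0.0002 ff 0.0 j [-0.64  0.64  0.02  1.44 -0.01  1.06 -0.36]
th 1.75 False t 34.0 p [0.4877 0.2571 0.3024] F [0.4 0.2 0.3] w -0.0002 ff 0.0 j [-0.55  0.61  0.02  1.49 -0.01  1.04 -0.28]
th 1.59 False t 34.5 p [0.4933 0.2362 0.3077] F [ 0.3  0.2 -0.4] w 0.0001 ff 0.0 j [-0.51  0.6   0.01  1.49 -0.01  1.05 -0.24]
th 1.43 False t 35.0 p [0.4989 0.2152 0.3094] F [-0.6  0.  -0.7] w -0.0 ff 0.0 j [-0.47  0.59  0.01  1.5  -0.01  1.05 -0.2 ]
th 1.27 False t 35.5 p [0.5045 0.1938 0.3075] F [0.2 0.6 0.2] w 0.0001 ff 0.0 j [-0.43  0.59  0.01  1.52 -0.01  1.04 -0.16]
th 1.11 False t 36.1 p [0.51   0.1728 0.3019] F [0.1 0.5 0.4] w 0.0002 ff 0.0 j [-0.39  0.59  0.01  1.53 -0.01  1.02 -0.12]
th 0.95 False t 36.6 p [0.5152 0.1528 0.2926] F [0.3 0.2 0.1] w 0.0001 ff 0.0 j [-0.35  0.6   0.01  1.55 -0.    0.99 -0.09]
th 0.79 False t 37.1 p [0.5201 0.1345 0.28  ] F [-0.1  0.3  0.4] w -0.0 ff 0.0 j [-0.31  0.61  0.    1.58 -0.    0.95 -0.05]
th 0.63 False t 37.7 p [0.5243 0.1183 0.2641] F [0.8 0.1 0.2] w 0.0001 ff 0.0 j [-0.28  0.63 -0.    1.6   0.    0.91 -0.02]
th 0.47 False t 38.2 p [0.5279 0.1048 0.2456] F [-0.5  1.  -0.2] w 0.0003 ff 0.0 j [-0.25  0.66 -0.    1.63  0.    0.86 -0.  ]
th 0.31 False t 38.7 p [0.5305 0.0946 0.2249] F [-0.1  0.2  0.5] w 0.0 ff 0.0 j [-0.23  0.68 -0.01  1.65  0.01  0.8   0.02]
th 0.15 False t 39.3 p [0.5323 0.088  0.2025] F [-0.8  0.6  0. ] w 0.0 ff 0.0 j [-0.22  0.72 -0.01  1.68  0.01  0.75  0.03]
```

The bar-top height (165.5 observed, 165.1 predicted for 0.144 m) confirms it is locked. No force was felt while following the arc, so I look at the cover.

Run:
```python
from h import *
from workcell import eyes
import cv2
a=[]
for n,(u,v) in(("top",(250,200)),("side",(355,140))):
    im=eyes.get_image(n)["img"]; a.append(cv2.resize(im[v-60:v+60,u-60:u+60,::-1],None,fx=3.3,fy=3.3,interpolation=cv2.INTER_CUBIC))
cv2.imwrite("pics/s4.png",np.hstack(a))
```

```text
(no output)
```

View pics/s4.png

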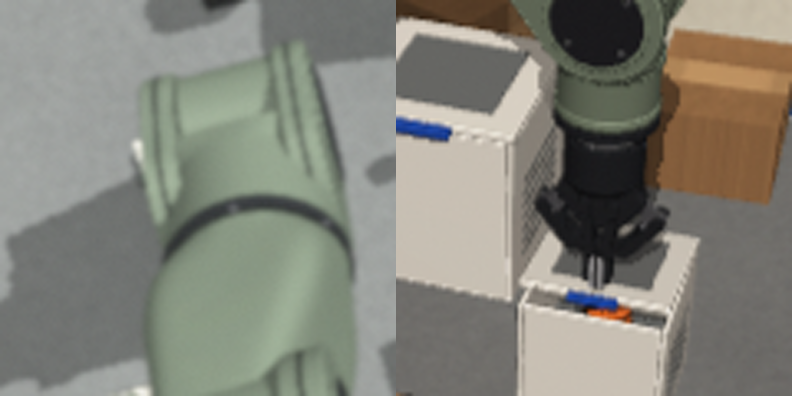

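The cover follows the finger and is nearly closed (side crop, tab at 592,300). I finish slowly with a force stop.

Run:
```python
from h import *
from workcell import ctrl,readout,eyes
import cv2
p=np.array(readout.sense()["position"])
h=ctrl.move_linear([p[0],p[1],.165],max_speed=.03,threshold=12); st(f"press {h}"); ctrl.wait(.3)
p=np.array(readout.sense()["position"])
ctrl.move_linear([p[0],p[1],.30],max_speed=.15); st("up")
ctrl.move_pose([.45,-.15,.42],down(0.)); st("away")
a=[]
for n,(u,v) in(("top",(250,200)),("side",(355,165))):
    im=eyes.get_image(n)["img"]; a.append(cv2.resize(im[v-60:v+60,u-60:u+60,::-1],None,fx=3.3,fy=3.3,interpolation=cv2.INTER_CUBIC))
cv2.imwrite("pics/s5.png",np.hstack(a))
```

```text
press True t 40.2 p [0.5324 0.088  0.1806] F [-3.  -0.3 15.9] w -0.0003 ff 7.9 j [-0.22  0.75 -0.01  1.7   0.01  0.69  0.03]
up t 41.4 p [0.5322 0.088  0.2991] F [-0.1  0.2  0.7] w 0.0 ff 0.0 j [-0.22  0.6  -0.    1.53  0.    1.01  0.03]
away t 42.5 p [ 0.4505 -0.1489  0.4193] F [-1.   0.4 -0.1] w -0.0001 ff 0.0 j [ 0.21  0.39  0.08  1.49 -0.03  1.27  0.29]
```

View pics/s5.png

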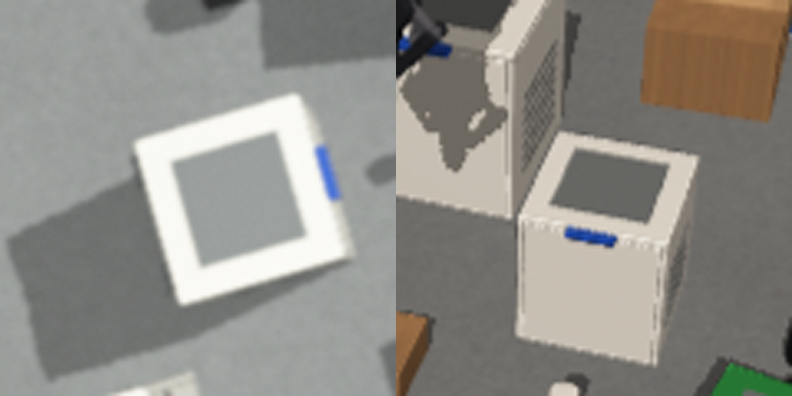

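The cover lies flush on the rim, with no gap along the front edge in the side crop. The stop came at tip height 0.162, which is the rim height plus the 8 mm cover thickness.

```bash
python3 -c "
from workcell import workorder
print(workorder.sign_off())"
```

```text
the job is handed in; nothing more can be done
None
```

The canister is locked in the dehumidifier, the cover is closed, and I handed the job in at about 43 s; the sign-off returned no verdict.

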